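# Put the test pieces away by shape

### The job

Put the four steel test pieces away, each in the holder made for its shape: the flat disc in the round dish, the square block in the square tray, the oblong bar in the oblong tray and the rod standing upright in the small deep pot. Each must rest on the floor of its holder, inside the rim. Leave the large thin reference block and the V-grooved anvil, which stand among them, where they are.

Things in the scene. Friction and masses are not known exactly. Their poses are not given: they have to be found in the camera images.
- disc: The flat round test piece: a steel disc 42 mm in diameter, 16 mm thick, lying flat. Loose, of steel. Origin at the centre of its underside, z up.
- square_block: The square test piece: a flat steel block 40 x 40 mm, 12 mm thick, lying flat; its sides run along its x and y. Loose, of steel. Origin at the centre of its underside, z up.
- bar: The oblong test piece: a flat steel bar 24 mm wide (along its x), 58 mm long (along its y), 12 mm thick, lying flat. Loose, of steel. Origin at the centre of its underside, z up.
- rod: The tall round test piece: a steel rod 22 mm in diameter and 60 mm high, standing on end. Loose, of steel. Origin at the centre of its underside, z up.
- round_dish: Low round dish, 68 mm across outside, 60 mm inside. Fixed to the worktop, may be turned. Bare aluminium with a grey felt floor. Origin at the centre of its underside, z up; the inner floor is 3 mm above it, the rim 7 mm. The disc belongs in it.
- square_tray: Low square tray, 66 x 66 mm outside, 58 x 58 mm inside, sides along its x and y. Fixed to the worktop, may be turned. Bare aluminium with a grey felt floor. Origin at the centre of its underside, z up; the inner floor is 3 mm above it, the rim 7 mm. The square block belongs in it.
- oblong_tray: Low oblong tray, 50 mm wide (along its x) and 84 mm long (along its y) outside, 42 x 76 mm inside. Fixed to the worktop, may be turned. Bare aluminium with a grey felt floor. Origin at the centre of its underside, z up; the inner floor is 3 mm above it, the rim 7 mm. The bar belongs in it, long side along the tray's long side.
- deep_pot: Small deep round pot, 48 mm across outside, 40 mm inside. Fixed to the worktop, may be turned. Bare aluminium with a grey felt floor. Origin at the centre of its underside, z up; the inner floor is 3 mm above it, the rim 25 mm. The rod belongs in it, standing.
- reference_block: Bystander: large round hardness reference block, 62 mm in diameter, only 10 mm thick, lying flat among the test pieces; it fits none of the holders and stays where it is (a similar one, part of the room, lies far back on the left beside the tester). Loose, of steel. Origin at the centre of its underside, z up.
- v_anvil: Bystander: dark steel block 32 x 40 mm, 22 mm high, with a V groove along its top, among the test pieces; it stays where it is. Loose, of steel. Origin at the centre of its underside, z up.
Mind the look-alikes: they are no part of the job. Leave any pink look-alike of the bar alone. Leave any green look-alike of the square_block alone.

How it is judged:
At the end, for the whole second after the job is handed in: Disc, block and bar lie flat (0.05 rad) on the floors of their trays (underside under 4.8 mm up; centres within 13, 15, 15 mm); the rod stands (0.1 rad) on the floor of the pot (under 6 mm up, centre within 12 mm); all released and at rest; bystanders within 20 mm of where they stood (horizontal distance between disc and round_dish below 0.013 m and z of disc in the frame of round_dish between 0 and 0.0048 m and angle between each of disc, square_block, bar's own z axis and vertical below 0.05 rad and linear speed of each of disc, square_block, bar, rod below 0.02 m/s and angular speed of each of disc, square_block, bar, rod below 0.2 rad/s and horizontal distance between square_block and square_tray below 0.015 m and z of square_block in the frame of square_tray between 0 and 0.0048 m and horizontal distance between bar and oblong_tray below 0.015 m and z of bar in the frame of oblong_tray between 0 and 0.0048 m and horizontal distance between rod and deep_pot below 0.012 m and z of rod in the frame of deep_pot between 0 and 0.006 m and angle between rod's own z axis and vertical below 0.1 rad); the robot touches nothing.
It fails at once if the reference block is shifted by more than 20 mm (distance of reference_block from where it was at the start of the episode above 0.02 m).
It fails at once if the V anvil is shifted by more than 20 mm (distance of v_anvil from where it was at the start of the episode above 0.02 m).
It also fails if it takes over 93 s, if anything falls off the work surface, if the arm or the gripper's body presses on something with over 40 N, if the wrist force passes 120 N, or if a joint passes its speed limit or range.

### The arm

A 6-joint arm with a two-finger parallel gripper is mounted at the origin on a cart in front of the work surface, level with it; the furniture and walls round the work are solid. World frame = base frame: x ahead of the robot, y to its left, z up, the work surface at z = 0. Lengths are in m, angles in rad, forces in N, time in s.
With the tool pointing down it reaches from about 0.375 to 0.9 m from the base axis. Payload 3.1 kg.
Tool frame: the origin (TCP) lies midway between the tips of the shut fingers; the grasp point (between the pads) lies 19 mm behind it; z points along the fingers, y is the direction in which the jaws open and shut (so a half turn about z gives the same grasp; the last joint's range is limited). The gripper opens to 85 mm and grips with 20 to 120 N. Pads are 22 mm wide; open, the fingers measure 114 mm over their backs; the gripper's body (76 mm by 85 mm) begins 54 mm behind the grasp point. The pads swing forward as they close: fully open they stand 13 mm farther back than shut.
Start: joints at [-1.391, 0.527, 1.433, -0, 1.181, -0.178], TCP at [0.219, -0.585, 0.231] pointing down, gripper open.
Joint ranges: [-3.08, 3.08], [-0.75, 2.2], [0.22, 2.44], [-1.43, 4.57], [0, 2.65], [-2.85, 2.85]. Speed limits (rad/s): [2.79, 2.79, 3.14, 3.14, 3.14, 3.14].

### API

Orientations are given as a unit quaternion [x, y, z, w].
In Python, from station import manip gives the robot as it stands.
- The arm moves only by the tool play_rows, never from a script. Its argument "increments" is a list of rows, each a list of 3 entries, a list of its own where there are three numbers: the shift along the tool's x, y, z in m, then the turn, a rotation vector about the tool's x, y, z in rad, then the opening, from 0 (shut) to 1 (fully open). A call has 1 to 10 rows; each row is the pose to reach, as a shift and turn from the pose commanded when the call began, along the tool's axes at that moment; what a row does not reach only later rows make up. A row lasts 1/10 s, in which the tool goes at most 50 mm and 8.59 degrees, less where a joint would pass 70% of its speed; a pose out of reach is approached as far as the arm can. A call with a gripper value outside its range is refused whole. The fingers move at their own pace and stop on an object; "force" is the grip in N (left out, the last holds). Time passes only in rows, so rows that repeat a pose let the fingers close. It gives the time, the measured TCP pose, the force and the opening at its end, in the units of the state.
- manip.sense(): the state, without advancing time (a new reading comes with each control period).
- manip.snapshot(name): name is "side" or "top"; returns (picture, depth): 480x640x3 uint8, red, green, blue; 480x640 float32, m along the optical axis (not along the pixel's ray), 0 where there is no reading.
- manip.camera_model(name): a dict with "camera_matrix" (3x3 intrinsics, pixels), "R" (3x3) and "t" (3): a world point X has camera coordinates R X + t. Camera axes: x right, y down, z forward; pixel columns grow to the right and rows downward; lengths in m; the calibration is good to about 2 mm. A picture is of the moment at which its call begins. camera_model takes no time and is no camera call.
- manip.sign_off(): hands the job in, once; it reports no verdict.
Trained networks look in the newest picture that a camera, given by its name, has taken for a name from the list of things; names that differ only in an ending like _2 or _b are one class to them, and where a whole thing is asked for, a point or a joint stands for the part that bears it (a point fixed in the world has none). Each returns a list of dicts, best first, with "p" (0 to 1); they miss things now and then, are a little off and sometimes report something else, mostly with a low value. They report only what shows in the picture. A call takes as long as a camera call. They do not tell look-alikes from the thing itself.
- manip.regions_of(camera, thing): "region" (480x640 bool, what is visible of it) and "rect" ([left, top, width, height] in pixels, round what is visible of it).
The state is a dict: "t": time; "q": joint angles; "qd": joint speeds; "tau": joint torques, N m; "tcp_pos": TCP position; "tool_rot": TCP orientation; "force": force on the tool from outside, world axes, zero at the start; "ft_torque": the same for the moment, N m; "finger_gap": opening from 0.0 (shut) to 1.0 (fully open).
Only numpy, scipy, OpenCV 4.12 (cv2) and the standard library are available. Lean on these libraries where they do the work, as an engineer would, in place of code of your own. Each camera call takes 0.05 s, during which the arm holds its last target.

## Working session

There is one attempt and no reset: what is moved stays moved. The work goes in short steps, Python scripts to look and compute and a tool call to move; the robot and the scene stay as the last step left them, time stands still between calls to the robot, and variables do not carry over. Pictures are saved under pics/ and viewed, and the job is handed in when it is done.

Besides the shell and the picture viewer there is one more tool, called after ">>>" as name(argument=value, ...), one argument or row to a line, values as JSON. play_rows: Moves the arm, as the interface text tells. Its arguments: {"type":"object","properties":{"increments":{"type":"array"},"force":{"type":"number"}},"required":["increments"]}

```bash
ls; mkdir -p pics; python3 - <<'E'
from station import manip
import cv2, numpy as np
s=manip.sense(); print(s)
for n in ("side","top"):
    p,d=manip.snapshot(n); cv2.imwrite(f"pics/{n}0.png",p[:,:,::-1]); np.save(f"{n}0_d.npy",d)
    m=manip.camera_model(n); print(n,m)
E
```

```text
pics
{'t': 0.0, 'q': array([-1.39151239e+00,  5.28448987e-01,  1.43389765e+00, -1.00611784e-05,
        1.18139543e+00, -1.78497920e-01]), 'qd': array([-0.00022817,  0.00064019,  0.00056996, -0.00159992,  0.00165826,
       -0.00063636]), 'tau': array([ 4.26637971e-04, -4.42348516e+01, -1.78026778e+01, -1.21793842e-04,
        8.56889295e-03, -9.62440538e-06]), 'tcp_pos': array([ 0.21877054, -0.58470069,  0.23034565]), 'tool_rot': array([ 9.84040735e-01,  1.77940091e-01, -5.07429431e-06, -1.07470296e-03]), 'force': array([ 0.19073032, -0.53939576, -0.25183025]), 'ft_torque': array([-0.02624061,  0.03211661, -0.02242721]), 'finger_gap': 1.0002449920371506}
side {'camera_matrix': array([[464.84828982,   0.        , 321.35841161],
       [  0.        , 464.84828982, 232.24266656],
       [  0.        ,   0.        ,   1.        ]]), 'R': array([[-0.87494072, -0.48343591,  0.02772117],
       [-0.19610136,  0.30140519, -0.93311262],
       [ 0.44274485, -0.82185438, -0.35851411]]), 't': array([0.39342228, 0.15450906, 0.7609168 ])}
top {'camera_matrix': array([[466.8700112 ,   0.        , 318.62356698],
       [  0.        , 466.8700112 , 232.67132004],
       [  0.        ,   0.        ,   1.        ]]), 'R': array([[ 0.01874345, -0.9995851 ,  0.02187012],
       [-0.98028104, -0.02267642, -0.19630299],
       [ 0.19671748, -0.01775947, -0.98029936]]), 't': array([-0.07847152,  0.49152344,  0.97989208])}
```

View pics/top0.png

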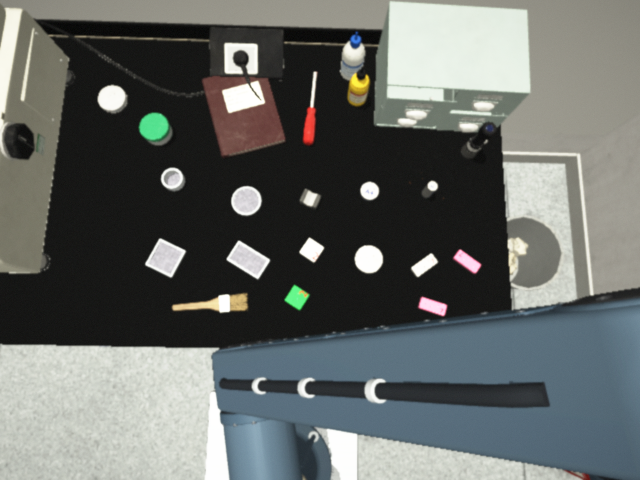

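View pics/side0.png

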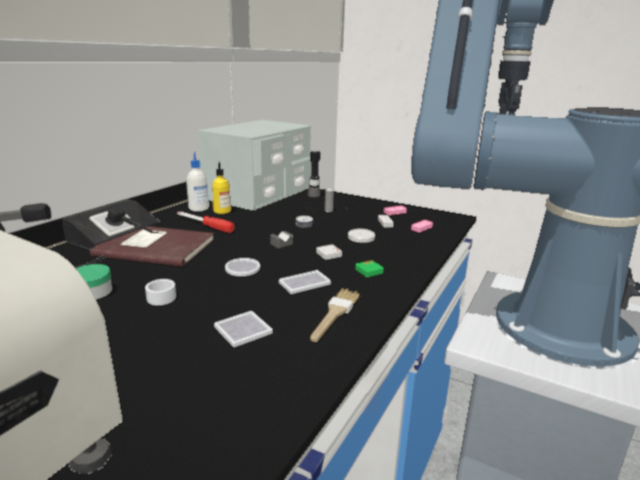

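The top view shows:
- **Holders:** round dish (246,201), pot (172,179), square tray (165,258), oblong tray (248,260).
- **Pieces:** disc (370,191), square block (312,250), bar (425,265), rod (430,189).
- **Bystanders:** reference block (368,259), V anvil (310,199).
- **Look-alikes:** pink bars (467,261) and (433,307), green block (297,297), far white disc (112,98), dark loupe (478,142).

Next I measure them.

```bash
cat > h.py <<'E'
from station import manip
import cv2, numpy as np
def ray(cm,u,v):
    K,R,t=cm["camera_matrix"],cm["R"],cm["t"]
    d=np.linalg.inv(K)@np.array([u,v,1.]); return -R.T@t, R.T@d
def onplane(cm,u,v,z):
    o,d=ray(cm,u,v); return o+d*(z-o[2])/d[2]
def deproj(cm,us,vs,ds):
    K,R,t=cm["camera_matrix"],cm["R"],cm["t"]
    P=np.linalg.inv(K)@np.stack([us,vs,np.ones_like(us)]).astype(float)*ds
    return (R.T@(P-t[:,None])).T
def proj(cm,X):
    c=cm["R"]@np.asarray(X)+cm["t"]; p=cm["camera_matrix"]@c; return p[:2]/p[2]
E
cat > m.py <<'E'
from h import *
H=dict(disc=.016,square_block=.012,bar=.012,rod=.06,round_dish=.007,square_tray=.007,oblong_tray=.007,deep_pot=.025,reference_block=.010,v_anvil=.022)
import pickle; out={}
for n in ("top","side"):
    p,d=manip.snapshot(n); cm=manip.camera_model(n)
    for k in H:
        for r in manip.regions_of(n,k)[:4]:
            if r["p"]<.2: continue
            m=r["region"]; vs,us=np.nonzero(m); out.setdefault((n,k),[]).append(r)
            dd=d[vs,us]; ok=dd>0; P=deproj(cm,us[ok],vs[ok],dd[ok])
            rc=cv2.minAreaRect(np.stack([us,vs],1).astype(np.float32))
            col=p[vs,us].mean(0).astype(int)
            c=onplane(cm,us.mean(),vs.mean(),H[k]) 
            ztop=np.percentile(P[:,2],[10,50,90]) if len(P) else 0
            print(n,k,"p%.2f"%r["p"],r["rect"],m.sum(),"col",col,"plane",c[:2].round(4),"med",np.median(P,0).round(3) if len(P) else "","z",np.round(ztop,4))
pickle.dump(out,open("reg.pkl","wb"))
E
python3 m.py
```

```text
top disc p0.54 [358.3, 180.4, 18.6, 21.5] 281 col [229 228 226] plane [ 0.6015 -0.1833] med [ 0.601 -0.184  0.015] z [0.0112 0.0153 0.0177]
top square_block p0.80 [285.8, 286.1, 26.2, 20.8] 315 col [110 237 130] plane [ 0.3541 -0.0226] med [ 0.354 -0.023  0.011] z [0.0088 0.0111 0.0137]
top square_block p0.70 [300.4, 241.5, 21.8, 18.7] 288 col [254 252 249] plane [ 0.4609 -0.0532] med [ 0.461 -0.053  0.011] z [0.0088 0.0115 0.0138]
top bar p0.68 [454.8, 251.0, 25.0, 22.4] 313 col [242 189 214] plane [ 0.4428 -0.4053] med [ 0.443 -0.406  0.011] z [0.0055 0.0112 0.0136]
top bar p0.61 [421.0, 291.4, 24.7, 25.5] 307 col [250 203 226] plane [ 0.3405 -0.3249] med [ 0.34  -0.325  0.011] z [0.0078 0.011  0.0139]
top bar p0.58 [411.4, 252.3, 26.1, 20.8] 271 col [245 244 240] plane [ 0.4316 -0.3066] med [ 0.432 -0.307  0.011] z [0.0084 0.0112 0.0137]
top rod p0.59 [421.2, 179.9, 15.0, 16.0] 158 col [151 150 144] plane [ 0.5964 -0.3125] med [ 0.6   -0.316  0.055] z [0.0108 0.0546 0.0617]
top round_dish p0.71 [230.9, 185.5, 29.5, 28.7] 611 col [223 221 223] plane [0.5744 0.1022] med [0.576 0.103
[... 2074 characters left out ...]
9.3, 27.4, 27.7] 649 col [185 186 185] plane [0.599  0.2886] med [0.612 0.277 0.015] z [0.0036 0.0152 0.0243]
side reference_block p0.71 [346.8, 230.0, 29.1, 14.6] 263 col [208 206 200] plane [ 0.4375 -0.172 ] med [ 0.438 -0.173  0.01 ] z [0.0042 0.0096 0.0106]
side reference_block p0.37 [214.3, 311.8, 55.0, 35.8] 1175 col [186 185 188] plane [0.4294 0.2873] med [0.435 0.279 0.003] z [0.0022 0.0035 0.0066]
side reference_block p0.28 [225.4, 259.9, 33.5, 15.5] 473 col [186 185 188] plane [0.5649 0.1133] med [0.573 0.103 0.004] z [0.0022 0.0037 0.0067]
side v_anvil p0.74 [270.5, 233.1, 21.6, 11.8] 240 col [121 119 115] plane [ 0.5644 -0.0229] med [ 0.573 -0.037  0.014] z [0.004  0.0143 0.0215]
```

```bash
cat > rect.py <<'E'
from h import *
import sys
def rectify(p,cm,c,z,half=.06,s=.0004):
    n=int(2*half/s)
    # px (i,j): x = cx+half - j*s (up=+x), y = cy+half - i*s (left=+y)
    W=np.array([[c[0]+half,c[1]+half,z],[c[0]+half,c[1]-half,z],[c[0]-half,c[1]-half,z],[c[0]-half,c[1]+half,z]])
    src=np.float32([proj(cm,w) for w in W]); dst=np.float32([[0,0],[n,0],[n,n],[0,n]])
    return cv2.warpPerspective(p,cv2.getPerspectiveTransform(src,dst),(n,n),flags=cv2.INTER_CUBIC)
T=dict(disc=(.601,-.184,.016),square_block=(.461,-.053,.012),bar=(.432,-.307,.012),rod=(.6,-.316,.06),round_dish=(.576,.103,.007),square_tray=(.437,.277,.007),oblong_tray=(.437,.091,.007),deep_pot=(.62,.273,.025),reference_block=(.443,-.182,.01),v_anvil=(.578,-.047,.022))
def fit(n,p,tag,thr=110):
    cm=manip.camera_model(n); tiles=[]
    for k,(x,y,z) in T.items():
        im=rectify(p,cm,(x,y),z); g=cv2.cvtColor(im,cv2.COLOR_RGB2GRAY)
        m=(g>thr).astype(np.uint8)
        nn,lab,st,ce=cv2.connectedComponentsWithStats(m)
        if nn<2: continue
        N=im.shape[0]; dist=np.linalg.norm(ce[1:]-N/2,axis=1)-st[1:,4]/500.; j=1+np.argmin(np.where(st[1:,4]>300,dist,1e9))
        cs,_=cv2.findContours((lab==j).astype(np.uint8),cv2.RETR_EXTERNAL,cv2.CHAIN_APPROX_NONE)
        ct=max(cs,key=cv2.contourArea); r=cv2.minAreaRect(ct); s=.0004
        (u,v),(w,h),a=r; X=x+.06-v*s; Y=y+.06-u*s
        # long-side direction in world
        b=cv2.boxPoints(r); e1=b[1]-b[0]; e2=b[2]-b[1]; L=e1 if np.linalg.norm(e1)>np.linalg.norm(e2) else e2
        yaw=np.degrees(np.arctan2(-L[0],-L[1]))%180  # world angle of long side: dx=-dv, dy=-du
        print(tag,k,"c %.4f %.4f"%(X,Y),"size mm %.1f %.1f"%(w*s*1e3,h*s*1e3),"long-side world angle %.1f"%yaw)
        im=im.copy(); cv2.drawContours(im,[b.astype(int)],0,(255,0,0),1); im=cv2.resize(im,(160,160)) ; cv2.putText(im,k,(2,12),0,.4,(255,255,0),1); tiles.append(im)
    while len(tiles)<10: tiles.append(np.zeros((160,160,3),np.uint8))
    cv2.imwrite(f"pics/rect_{tag}.png",np.vstack([np.hstack(tiles[:5]),np.hstack(tiles[5:])])[:,:,::-1])
if __name__=="__main__":
    for n in ("top","side"):
        fit(n,cv2.imread(f"pics/{n}0.png")[:,:,::-1].copy(),n)
E
python3 rect.py
```

```text
top disc c 0.6029 -0.1845 size mm 44.4 44.7 long-side world angle 135.0
top square_block c 0.4613 -0.0528 size mm 44.5 44.7 long-side world angle 147.2
top bar c 0.4324 -0.3094 size mm 28.2 62.6 long-side world angle 126.3
top rod c 0.6042 -0.3202 size mm 24.3 24.3 long-side world angle 45.0
top round_dish c 0.5746 0.1016 size mm 71.3 71.3 long-side world angle 45.0
top square_tray c 0.4369 0.2767 size mm 70.6 70.0 long-side world angle 65.6
top oblong_tray c 0.4365 0.0903 size mm 88.4 54.3 long-side world angle 59.6
top deep_pot c 0.6170 0.2702 size mm 54.8 53.6 long-side world angle 0.0
top reference_block c 0.4435 -0.1830 size mm 64.8 65.3 long-side world angle 145.3
top v_anvil c 0.5786 -0.0466 size mm 38.9 35.4 long-side world angle 67.8
side disc c 0.6029 -0.1856 size mm 42.8 54.6 long-side world angle 116.6
side square_block c 0.4562 -0.0440 size mm 55.4 70.5 long-side world angle 145.3
side bar c 0.4311 -0.3096 size mm 47.5 124.0 long-side world angle 104.0
side rod c 0.6002 -0.3158 size mm 119.6 119.6 long-side world angle 90.0
side round_dish c 0.5721 0.1052 size mm 70.4 87.4 long-side world angle 123.7
side square_tray c 0.4345 0.2799 size mm 72.8 79.0 long-side world angle 155.7
side oblong_tray c 0.4342 0.0939 size mm 93.4 67.0 long-side world angle 59.6
side deep_pot c 0.6028 0.2848 size mm 49.8 97.7 long-side world angle 141.8
side reference_block c 0.4396 -0.1756 size mm 64.8 92.8 long-side world angle 116.6
side v_anvil c 0.5717 -0.0436 size mm 28.4 62.2 long-side world angle 110.2
```

View pics/rect_top.png

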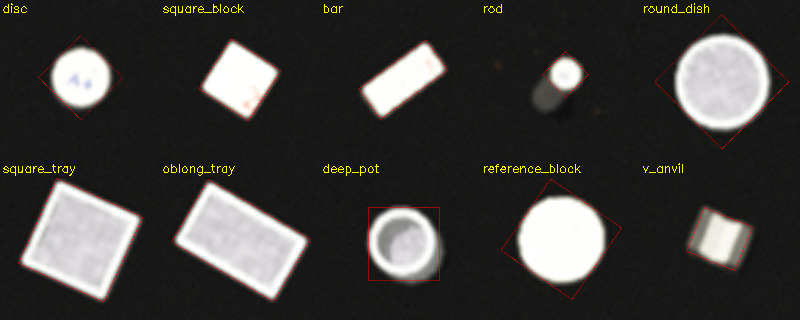

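View pics/rect_side.png

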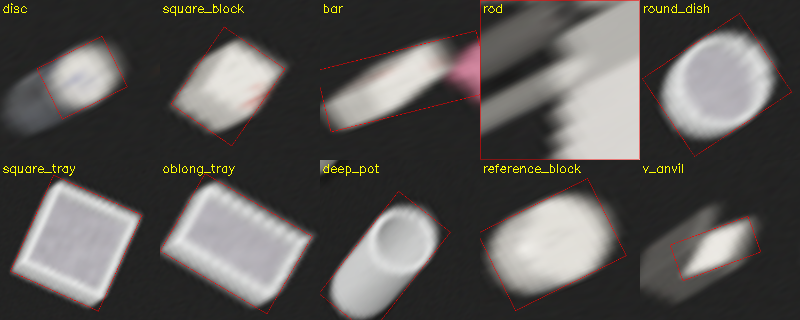

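```bash
cat > go.py <<'E'
from h import *
import sys
from scipy.spatial.transform import Rotation as Ro
def state():
    s=manip.sense(); R=Ro.from_quat(s["tool_rot"]).as_matrix(); return s,R
def plan(x,y,z,psi=None):
    s,R=state(); d=R.T@(np.array([x,y,z])-s["tcp_pos"])
    now=np.degrees(np.arctan2(R[1,0],R[0,0])); 
    dp=0 if psi is None else (psi-now+180)%360-180
    print("t %.1f"%s["t"],"pos",s["tcp_pos"].round(4),"yaw %.1f"%now,"tilt %.4f"%np.arccos(min(1,-R[2,2])),"F",s["force"].round(1),"gap %.3f"%s["finger_gap"],"q6 %.2f"%s["q"][5])
    print("shift",d.round(4),"turn z %.4f"%(-np.radians(dp)))
if __name__=="__main__":
    a=[float(v) for v in sys.argv[1:]]; plan(*a)
E
python3 go.py .4324 -.3094 .12 126.3
python3 - <<'E'
# close crops of choice + triangulation of rod top
from h import *
t=cv2.imread("pics/top0.png"); s=cv2.imread("pics/side0.png")
a=cv2.resize(t[170:330,280:500],None,fx=2.5,fy=2.5,interpolation=2)
b=cv2.resize(s[180:290,260:450],None,fx=2.8,fy=2.8,interpolation=2)
W=max(a.shape[1],b.shape[1]); pad=lambda i:cv2.copyMakeBorder(i,0,0,0,W-i.shape[1],0)
o=np.vstack([pad(a),pad(b)]); o=cv2.resize(o,None,fx=.8,fy=.8); print(o.shape); cv2.imwrite("pics/crop1.png",o)
# pot rim + rod top circle in top view
for nm,c,z in (("pot",(.6185,.2715),.025),("rod",(.6042,-.3202),.06)):
    for n in("top","side"):
        cm=manip.camera_model(n); print(nm,n,proj(cm,[*c,z]).round(1),proj(cm,[*c,0]).round(1))
E
```

```text
t 1.2 pos [ 0.2189 -0.5854  0.2313] yaw 20.5 tilt 0.0000 F [-0.4 -0.   0.2] gap 0.999 q6 -0.18
shift [ 0.2966 -0.1838  0.1113] turn z -1.8466
(566, 440, 3)
pot top [171.6 177.9] [174.6 181.2]
pot side [160.2 285.4] [161.6 298.1]
rod top [432.1 185.7] [425.5 193.1]
rod side [329.1 189.6] [328.4 210.5]
```

View pics/crop1.png

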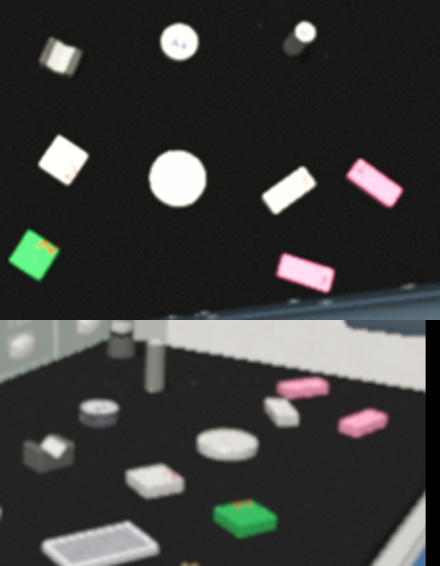

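The crop confirms the choice. The plain steel bar is at top px (425,265), with the pink ones at (467,261) and (433,307). The plain block is at (312,250), with the green one at (297,297). The disc carries "A4" and is smaller than the reference block.

Now I move over the bar.

>>> play_rows(
  increments=[
    [[0.297,-0.184,0.111],[0,0,-1.847],0.5],
    [[0.297,-0.184,0.111],[0,0,-1.847],0.5],
    [[0.297,-0.184,0.111],[0,0,-1.847],0.5],
    [[0.297,-0.184,0.111],[0,0,-1.847],0.5],
    [[0.297,-0.184,0.111],[0,0,-1.847],0.5],
    [[0.297,-0.184,0.111],[0,0,-1.847],0.5],
    [[0.297,-0.184,0.111],[0,0,-1.847],0.5],
    [[0.297,-0.184,0.111],[0,0,-1.847],0.5],
    [[0.297,-0.184,0.111],[0,0,-1.847],0.5],
    [[0.297,-0.184,0.111],[0,0,-1.847],0.5],
  ],
  force=40,
)

```text
t: 2.2
tcp_pos: [0.4334, -0.308, 0.1201]
tool_rot: [0.595, 0.803, 0.0, -0.0]
force: [0.0, -0.2, 0.5]
finger_gap: 0.499
```

```bash
python3 go.py .4324 -.3094 .12 126.3
```

```text
t 2.2 pos [ 0.4334 -0.308   0.1201] yaw 106.9 tilt 0.0003 F [ 0.  -0.2  0.5] gap 0.499 q6 -1.12
shift [-0.001  -0.0013  0.0001] turn z -0.3381
```

>>> play_rows(
  increments=[
    [[-0.001,-0.001,0.0],[0,0,-0.15],0.5],
    [[-0.001,-0.001,0.02],[0,0,-0.29],0.5],
    [[-0.001,-0.001,0.04],[0,0,-0.338],0.5],
    [[-0.001,-0.001,0.06],[0,0,-0.338],0.5],
    [[-0.001,-0.001,0.06],[0,0,-0.338],0.5],
    [[-0.001,-0.001,0.06],[0,0,-0.338],0.5],
  ],
)

```text
t: 2.8
tcp_pos: [0.4321, -0.3103, 0.0603]
tool_rot: [0.455, 0.89, 0.0, -0.0]
force: [-0.1, -0.1, 0.3]
finger_gap: 0.503
```

```bash
python3 go.py .4324 -.3094 .006 126.3; python3 - <<'E'
from h import *
for n in("top","side"):
    p,d=manip.snapshot(n); cm=manip.camera_model(n); u,v=proj(cm,[.4324,-.3094,.03]).astype(int)
    c=p[max(v-60,0):v+60,u-80:u+80]; cv2.imwrite(f"pics/bar1_{n}.png",cv2.resize(c,None,fx=3,fy=3,interpolation=2)[:,:,::-1])
a=np.hstack([cv2.resize(cv2.imread(f"pics/bar1_{n}.png"),(400,300)) for n in("top","side")]); cv2.imwrite("pics/bar1.png",a)
E
```

```text
t 2.8 pos [ 0.4321 -0.3103  0.0603] yaw 125.8 tilt 0.0004 F [-0.1 -0.1  0.3] gap 0.503 q6 -1.46
shift [0.0006 0.0008 0.0543] turn z -0.0086
```

View pics/bar1.png

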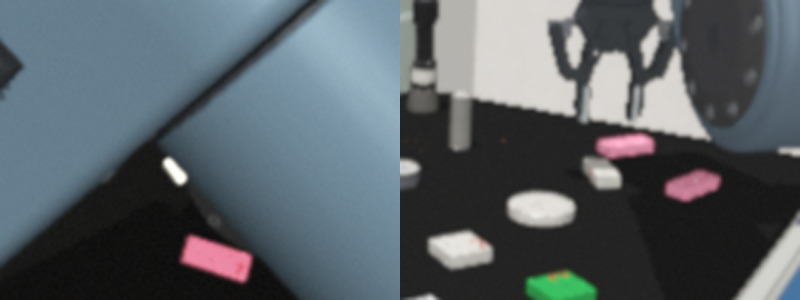

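>>> play_rows(
  increments=[
    [[0.001,0.001,0.02],[0,0,-0.009],0.5],
    [[0.001,0.001,0.036],[0,0,-0.009],0.5],
    [[0.001,0.001,0.046],[0,0,-0.009],0.5],
    [[0.001,0.001,0.051],[0,0,-0.009],0.5],
    [[0.001,0.001,0.054],[0,0,-0.009],0.5],
    [[0.001,0.001,0.054],[0,0,-0.009],0.5],
    [[0.001,0.001,0.054],[0,0,-0.009],0.5],
  ],
)

```text
t: 3.6
tcp_pos: [0.4325, -0.3092, 0.0068]
tool_rot: [0.451, 0.892, -0.0, 0.0]
force: [-0.7, -0.4, 0.0]
finger_gap: 0.502
```

>>> play_rows(
  increments=[
    [[0,0,0],[0,0,0],0.2],
    [[0,0,0],[0,0,0],0.2],
    [[0,0,0],[0,0,0],0.2],
    [[0,0,0],[0,0,0],0.2],
    [[0,0,0],[0,0,0],0.2],
    [[0,0,0],[0,0,0],0.2],
  ],
  force=40,
)

```text
t: 4.2
tcp_pos: [0.4325, -0.3091, 0.007]
tool_rot: [0.451, 0.892, -0.0, 0.001]
force: [-0.2, 0.4, 5.4]
finger_gap: 0.263
```

```bash
python3 go.py .4324 -.3094 .006 126.3; python3 - <<'E'
from h import *
p,d=manip.snapshot("side"); cm=manip.camera_model("side"); u,v=proj(cm,[.4324,-.3094,.03]).astype(int)
cv2.imwrite(f"pics/bar2.png",cv2.resize(p[v-40:v+40,u-53:u+53],None,fx=5,fy=5,interpolation=2)[:,:,::-1])
E
```

```text
t 4.2 pos [ 0.4325 -0.3091  0.007 ] yaw 126.3 tilt 0.0011 F [-0.2  0.4  5.4] gap 0.263 q6 -1.46
shift [-0.0002 -0.0002  0.001 ] turn z 0.0004
```

View pics/bar2.png

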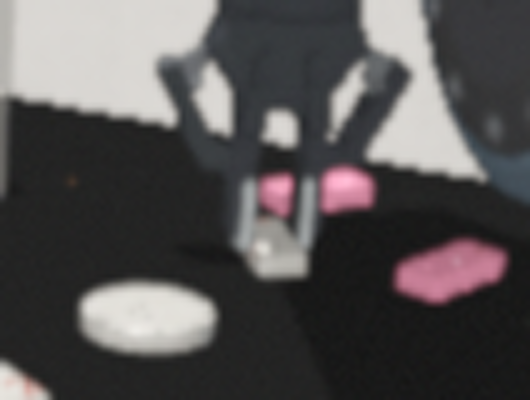

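The fingers hold the bar: the gap stopped at 0.263, about 22–24 mm, with the bar between the tips at about (275,245) in the crop. I lift now.

>>> play_rows(
  increments=[
    [[0,0,-0.02],[0,0,0],0.2],
    [[0,0,-0.05],[0,0,0],0.2],
    [[0,0,-0.07],[0,0,0],0.2],
    [[0,0,-0.07],[0,0,0],0.2],
  ],
)

```text
t: 4.65
tcp_pos: [0.4334, -0.3101, 0.0784]
tool_rot: [0.451, 0.892, -0.001, 0.002]
force: [0.3, 0.3, -0.9]
finger_gap: 0.261
```

```bash
python3 go.py .4365 .0903 .08 59.6;  python3 - <<'E'
from h import *
p,d=manip.snapshot("side"); cm=manip.camera_model("side"); u,v=proj(cm,[.4324,-.3094,.08]).astype(int)
cv2.imwrite(f"pics/bar3.png",cv2.resize(p[v-40:v+40,u-53:u+53],None,fx=5,fy=5,interpolation=2)[:,:,::-1])
E
```

```text
t 4.7 pos [ 0.4334 -0.3101  0.0784] yaw 126.3 tilt 0.0053 F [ 0.3  0.3 -0.9] gap 0.261 q6 -1.46
shift [ 0.3207  0.2397 -0.0031] turn z 1.1647
```

View pics/bar3.png

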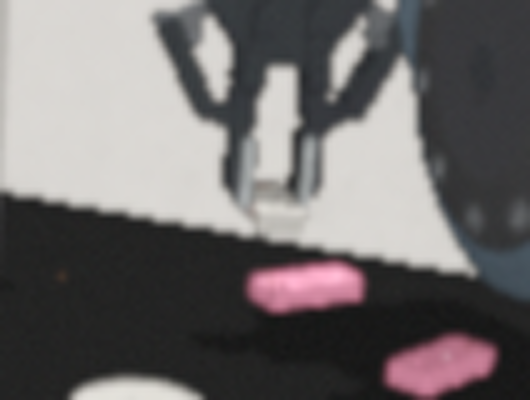

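>>> play_rows(
  increments=[
    [[0.032,0.024,-0.003],[0,0,0.1165],0.2],
    [[0.07,0.053,-0.003],[0,0,0.25],0.2],
    [[0.11,0.082,-0.003],[0,0,0.4],0.2],
    [[0.15,0.112,-0.003],[0,0,0.54],0.2],
    [[0.19,0.142,-0.003],[0,0,0.69],0.2],
    [[0.23,0.172,-0.003],[0,0,0.83],0.2],
    [[0.27,0.202,-0.003],[0,0,0.98],0.2],
    [[0.3,0.224,-0.003],[0,0,1.1],0.2],
    [[0.321,0.24,-0.003],[0,0,1.165],0.2],
    [[0.321,0.24,-0.003],[0,0,1.165],0.2],
  ],
)

```text
t: 5.7
tcp_pos: [0.4335, 0.0957, 0.078]
tool_rot: [0.867, 0.498, -0.001, -0.001]
force: [-0.6, 0.2, -1.2]
finger_gap: 0.259
```

```bash
python3 go.py .4365 .0903 .02 59.6;  python3 - <<'E'
from h import *
p,d=manip.snapshot("side"); cm=manip.camera_model("side"); u,v=proj(cm,[.4365,.09,.06]).astype(int)
cv2.imwrite(f"pics/bar4.png",cv2.resize(p[v-40:v+60,u-53:u+53],None,fx=5,fy=5,interpolation=2)[:,:,::-1])
E
```

```text
t 5.7 pos [0.4335 0.0957 0.078 ] yaw 59.7 tilt 0.0035 F [-0.6  0.2 -1.2] gap 0.259 q6 0.49
shift [-0.0031  0.0055  0.058 ] turn z 0.0023
```

View pics/bar4.png

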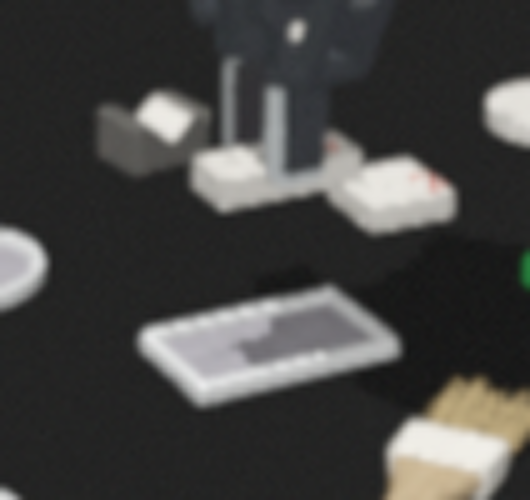

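>>> play_rows(
  increments=[
    [[-0.003,0.005,0.02],[0,0,0.002],0.2],
    [[-0.003,0.005,0.045],[0,0,0.002],0.2],
    [[-0.003,0.005,0.058],[0,0,0.002],0.2],
    [[-0.003,0.005,0.058],[0,0,0.002],0.2],
    [[-0.003,0.005,0.058],[0,0,0.002],0.2],
  ],
)

```text
t: 6.25
tcp_pos: [0.4377, 0.0863, 0.0207]
tool_rot: [0.869, 0.496, -0.001, -0.001]
force: [-0.4, 0.2, -0.8]
finger_gap: 0.264
```

```bash
python3 go.py .4365 .0903 .01 59.6;  python3 - <<'E'
from h import *
o=[]
for n in ("top","side"):
    p,d=manip.snapshot(n); cm=manip.camera_model(n); u,v=proj(cm,[.4365,.09,.01]).astype(int)
    o.append(cv2.resize(p[v-30:v+30,u-40:u+40],(400,300),interpolation=2)[:,:,::-1])
cv2.imwrite(f"pics/bar5.png",np.hstack(o))
E
```

```text
t 6.2 pos [0.4377 0.0863 0.0207] yaw 59.4 tilt 0.0020 F [-0.4  0.2 -0.8] gap 0.264 q6 0.48
shift [ 0.0029 -0.003   0.0107] turn z -0.0031
```

View pics/bar5.png

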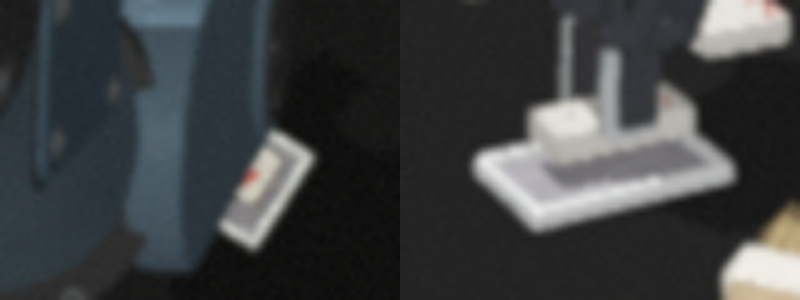

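>>> play_rows(
  increments=[
    [[0.003,-0.003,0.003],[0,0,-0.003],0.2],
    [[0.003,-0.003,0.006],[0,0,-0.003],0.2],
    [[0.003,-0.003,0.008],[0,0,-0.003],0.2],
    [[0.003,-0.003,0.0095],[0,0,-0.003],0.2],
    [[0.003,-0.003,0.011],[0,0,-0.003],0.2],
    [[0.003,-0.003,0.011],[0,0,-0.003],0.2],
    [[0.003,-0.003,0.011],[0,0,-0.003],0.2],
  ],
)

```text
t: 7.05
tcp_pos: [0.4372, 0.0909, 0.0103]
tool_rot: [0.868, 0.497, -0.0, -0.0]
force: [-0.4, 0.3, -0.6]
finger_gap: 0.263
```

```bash
python3 go.py .4365 .0903 .01 59.6
```

```text
t 7.0 pos [0.4372 0.0909 0.0103] yaw 59.6 tilt 0.0000 F [-0.4  0.3 -0.6] gap 0.263 q6 0.48
shift [-0.0009 -0.0003  0.0003] turn z 0.0006
```

>>> play_rows(
  increments=[
    [[0,0,0.0005],[0,0,0],0.2],
    [[0,0,0.001],[0,0,0],0.2],
    [[0,0,0.001],[0,0,0],0.2],
  ],
)

```text
t: 7.35
tcp_pos: [0.4372, 0.0909, 0.01]
tool_rot: [0.868, 0.497, 0.0, 0.0]
force: [-1.0, -0.7, 6.8]
finger_gap: 0.259
```

>>> play_rows(
  increments=[
    [[0,0,0],[0,0,0],0.35],
    [[0,0,0],[0,0,0],0.45],
    [[0,0,0],[0,0,0],0.45],
  ],
)

```text
t: 7.65
tcp_pos: [0.4372, 0.0909, 0.0093]
tool_rot: [0.868, 0.497, 0.0, 0.0]
force: [-0.2, 0.1, -0.2]
finger_gap: 0.451
```

```bash
python3 go.py .4365 .0903 .08 57.2;  python3 - <<'E'
from h import *
p,d=manip.snapshot("side"); cm=manip.camera_model("side"); u,v=proj(cm,[.4365,.09,.01]).astype(int)
cv2.imwrite(f"pics/bar6.png",cv2.resize(p[v-30:v+30,u-40:u+40],(400,300),interpolation=2)[:,:,::-1])
E
```

```text
t 7.7 pos [0.4372 0.0909 0.0093] yaw 59.6 tilt 0.0001 F [-0.2  0.1 -0.2] gap 0.451 q6 0.48
shift [-0.0009 -0.0003 -0.0707] turn z 0.0424
```

View pics/bar6.png

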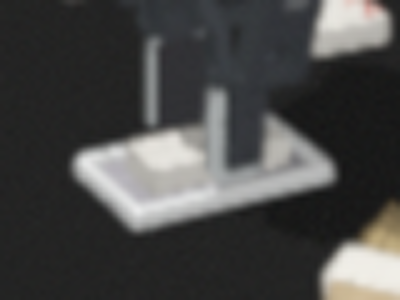

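Bar on the tray floor (contact 6.8 N) and released. Next is the square block.

>>> play_rows(
  increments=[
    [[0,0,-0.03],[0,0,0],0.45],
    [[0,0,-0.06],[0,0,0],0.6],
    [[0,0,-0.07],[0,0,0],0.7],
    [[0,0,-0.07],[0,0,0],0.7],
  ],
)

```text
t: 8.1
tcp_pos: [0.4381, 0.0909, 0.0804]
tool_rot: [0.868, 0.497, 0.001, 0.001]
force: [-0.0, -0.6, -0.1]
finger_gap: 0.702
```

```bash
python3 go.py .4613 -.0528 .05 57.2
```

```text
t 8.1 pos [0.4381 0.0909 0.0804] yaw 59.6 tilt 0.0034 F [-0.  -0.6 -0.1] gap 0.702 q6 0.48
shift [-0.1123  0.0926  0.0305] turn z 0.0426
```

>>> play_rows(
  increments=[
    [[-0.03,0.025,0],[0,0,0.02],0.7],
    [[-0.06,0.05,0],[0,0,0.042],0.7],
    [[-0.09,0.075,0.01],[0,0,0.042],0.7],
    [[-0.112,0.093,0.03],[0,0,0.042],0.7],
    [[-0.112,0.093,0.03],[0,0,0.042],0.7],
    [[-0.112,0.093,0.03],[0,0,0.042],0.7],
    [[-0.112,0.093,0.03],[0,0,0.042],0.7],
  ],
)

```text
t: 8.8
tcp_pos: [0.4597, -0.0516, 0.0489]
tool_rot: [0.878, 0.479, -0.001, -0.001]
force: [0.1, 1.1, 0.2]
finger_gap: 0.701
```

```bash
python3 go.py .4613 -.0528 .004 57.2;  python3 - <<'E'
from h import *
o=[]
for n in ("top","side"):
    p,d=manip.snapshot(n); cm=manip.camera_model(n); u,v=proj(cm,[.46,-.053,.03]).astype(int)
    o.append(cv2.resize(p[v-30:v+30,u-40:u+40],(400,300),interpolation=2)[:,:,::-1])
cv2.imwrite(f"pics/blk1.png",np.hstack(o))
E
```

```text
t 8.8 pos [ 0.4597 -0.0516  0.0489] yaw 57.3 tilt 0.0024 F [0.1 1.1 0.2] gap 0.701 q6 0.22
shift [-0.0001  0.0021  0.0449] turn z 0.0012
```

View pics/blk1.png

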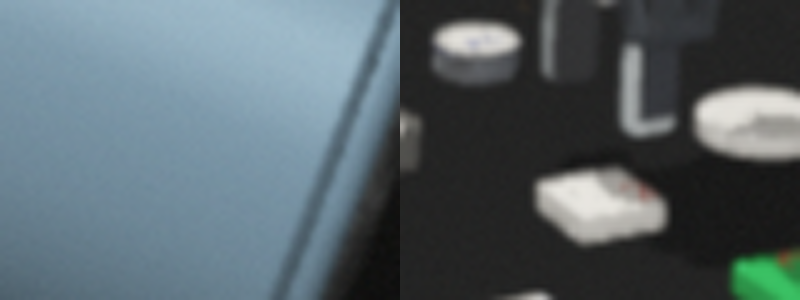

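>>> play_rows(
  increments=[
    [[0,0.002,0.015],[0,0,0],0.7],
    [[0,0.002,0.03],[0,0,0],0.7],
    [[0,0.002,0.039],[0,0,0],0.7],
    [[0,0.002,0.0445],[0,0,0],0.7],
    [[0,0.002,0.0445],[0,0,0],0.7],
    [[0,0.002,0.0445],[0,0,0],0.7],
  ],
)

```text
t: 9.5
tcp_pos: [0.4625, -0.0536, 0.0051]
tool_rot: [0.878, 0.479, 0.0, 0.0]
force: [0.4, 0.1, -0.5]
finger_gap: 0.702
```

>>> play_rows(
  increments=[
    [[0,0,0],[0,0,0],0.38],
    [[0,0,0],[0,0,0],0.38],
    [[0,0,0],[0,0,0],0.38],
    [[0,0,0],[0,0,0],0.38],
    [[0,0,0],[0,0,0],0.38],
  ],
  force=40,
)

```text
t: 10.0
tcp_pos: [0.4626, -0.0538, 0.0056]
tool_rot: [0.878, 0.479, 0.0, 0.0]
force: [-1.2, 1.5, 5.6]
finger_gap: 0.45
```

```bash
python3 go.py .4613 -.0528 .004 57.2
```

```text
t 10.0 pos [ 0.4626 -0.0538  0.0056] yaw 57.2 tilt 0.0008 F [-1.2  1.5  5.6] gap 0.450 q6 0.22
shift [ 0.0002 -0.0016  0.0016] turn z 0.0003
```

>>> play_rows(
  increments=[
    [[0,0,-0.02],[0,0,0],0.38],
    [[0,0,-0.05],[0,0,0],0.38],
    [[0,0,-0.08],[0,0,0],0.38],
    [[0,0,-0.08],[0,0,0],0.38],
    [[0,0,-0.08],[0,0,0],0.38],
  ],
)

```text
t: 10.5
tcp_pos: [0.4627, -0.054, 0.0853]
tool_rot: [0.878, 0.479, 0.001, 0.001]
force: [-0.5, -0.3, -1.4]
finger_gap: 0.454
```

```bash
python3 go.py .4369 .2767 .08 65.6;  python3 - <<'E'
from h import *
p,d=manip.snapshot("side"); cm=manip.camera_model("side"); u,v=proj(cm,[.46,-.053,.08]).astype(int)
cv2.imwrite(f"pics/blk2.png",cv2.resize(p[v-30:v+30,u-40:u+40],(400,300),interpolation=2)[:,:,::-1])
E
```

```text
t 10.5 pos [ 0.4627 -0.054   0.0853] yaw 57.2 tilt 0.0016 F [-0.5 -0.3 -1.4] gap 0.454 q6 0.22
shift [ 0.2641 -0.2007  0.005 ] turn z -0.1462
```

View pics/blk2.png

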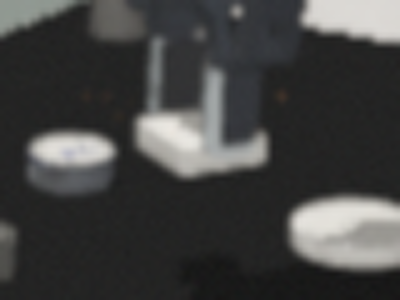

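>>> play_rows(
  increments=[
    [[0.03,-0.023,0.005],[0,0,-0.02],0.38],
    [[0.066,-0.05,0.005],[0,0,-0.04],0.38],
    [[0.102,-0.078,0.005],[0,0,-0.06],0.38],
    [[0.138,-0.105,0.005],[0,0,-0.08],0.38],
    [[0.174,-0.132,0.005],[0,0,-0.1],0.38],
    [[0.21,-0.16,0.005],[0,0,-0.12],0.38],
    [[0.244,-0.185,0.005],[0,0,-0.146],0.38],
    [[0.264,-0.201,0.005],[0,0,-0.146],0.38],
    [[0.264,-0.201,0.005],[0,0,-0.146],0.38],
    [[0.264,-0.201,0.005],[0,0,-0.146],0.38],
  ],
)

```text
t: 11.55
tcp_pos: [0.435, 0.2768, 0.0784]
tool_rot: [0.84, 0.542, -0.002, -0.0]
force: [-0.6, 0.2, -2.2]
finger_gap: 0.452
```

>>> play_rows(
  increments=[
    [[0,0,0.02],[0,0,0],0.38],
    [[0,0,0.04],[0,0,0],0.38],
    [[0,0,0.055],[0,0,0],0.38],
    [[0,0,0.055],[0,0,0],0.38],
    [[0,0,0.055],[0,0,0],0.38],
  ],
)

```text
t: 12.05
tcp_pos: [0.4361, 0.2756, 0.0243]
tool_rot: [0.841, 0.541, -0.001, -0.0]
force: [0.7, -0.3, -0.3]
finger_gap: 0.449
```

```bash
python3 go.py .4369 .2767 .0085 65.6;  python3 - <<'E'
from h import *
o=[]
for n in ("top","side"):
    p,d=manip.snapshot(n); cm=manip.camera_model(n); u,v=proj(cm,[.4369,.2767,.01]).astype(int)
    o.append(cv2.resize(p[v-30:v+30,u-40:u+40],(400,300),interpolation=2)[:,:,::-1])
cv2.imwrite(f"pics/blk3.png",np.hstack(o))
E
```

```text
t 12.1 pos [0.4361 0.2756 0.0243] yaw 65.5 tilt 0.0021 F [ 0.7 -0.3 -0.3] gap 0.449 q6 0.77
shift [0.0013 0.0003 0.0158] turn z -0.0020
```

View pics/blk3.png

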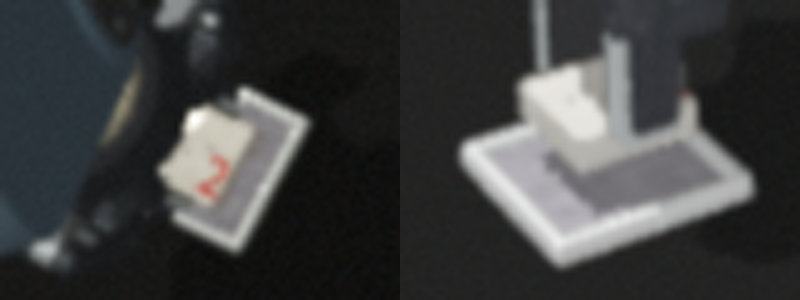

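>>> play_rows(
  increments=[
    [[0.001,0,0.005],[0,0,0],0.38],
    [[0.001,0,0.009],[0,0,0],0.38],
    [[0.001,0,0.012],[0,0,0],0.38],
    [[0.001,0,0.014],[0,0,0],0.38],
    [[0.001,0,0.0155],[0,0,0],0.38],
    [[0.001,0,0.0165],[0,0,0],0.38],
    [[0.001,0,0.0165],[0,0,0],0.38],
  ],
)

```text
t: 12.85
tcp_pos: [0.4366, 0.2779, 0.0086]
tool_rot: [0.841, 0.542, -0.0, -0.0]
force: [-0.9, -0.3, 2.1]
finger_gap: 0.448
```

```bash
python3 go.py .4369 .2767 .0085 65.6
```

```text
t 12.8 pos [0.4366 0.2779 0.0086] yaw 65.6 tilt 0.0001 F [-0.9 -0.3  2.1] gap 0.448 q6 0.78
shift [-0.001   0.0007  0.0001] turn z 0.0000
```

Contact with the floor (2.1 N) at the expected height, so I release and lift.

>>> play_rows(
  increments=[
    [[0,0,0],[0,0,0],0.5],
    [[0,0,0],[0,0,0],0.6],
    [[0,0,0],[0,0,0],0.6],
    [[0,0,-0.03],[0,0,0],0.65],
    [[0,0,-0.06],[0,0,0],0.65],
    [[0,0,-0.08],[0,0,0],0.65],
    [[0,0,-0.08],[0,0,0],0.7],
  ],
)

```text
t: 13.55
tcp_pos: [0.4386, 0.2786, 0.0908]
tool_rot: [0.841, 0.542, 0.003, 0.001]
force: [0.3, 0.8, -0.4]
finger_gap: 0.701
```

```bash
python3 go.py .6029 -.1845 .08 60;  python3 - <<'E'
from h import *
o=[]
for n in ("top","side"):
    p,d=manip.snapshot(n); cm=manip.camera_model(n); u,v=proj(cm,[.4369,.2767,.01]).astype(int)
    o.append(cv2.resize(p[v-30:v+30,u-40:u+40],(400,300),interpolation=2)[:,:,::-1])
cv2.imwrite(f"pics/blk4.png",np.hstack(o))
E
```

```text
t 13.6 pos [0.4386 0.2786 0.0908] yaw 65.6 tilt 0.0061 F [ 0.3  0.8 -0.4] gap 0.701 q6 0.78
shift [-0.3539  0.3409  0.0108] turn z 0.0977
```

View pics/blk4.png

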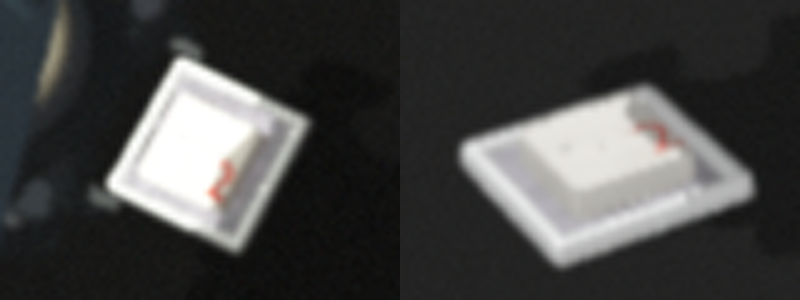

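The block lies flat in its tray. Next is the disc.

>>> play_rows(
  increments=[
    [[-0.03,0.029,0.01],[0,0,0.02],0.72],
    [[-0.066,0.063,0.01],[0,0,0.04],0.72],
    [[-0.102,0.098,0.01],[0,0,0.06],0.72],
    [[-0.138,0.133,0.01],[0,0,0.08],0.72],
    [[-0.174,0.168,0.01],[0,0,0.098],0.72],
    [[-0.21,0.202,0.01],[0,0,0.098],0.72],
    [[-0.246,0.237,0.01],[0,0,0.098],0.72],
    [[-0.282,0.272,0.01],[0,0,0.098],0.72],
    [[-0.318,0.306,0.01],[0,0,0.098],0.72],
    [[-0.342,0.33,0.01],[0,0,0.098],0.72],
  ],
)

```text
t: 14.65
tcp_pos: [0.5962, -0.1735, 0.0765]
tool_rot: [0.867, 0.499, -0.0, -0.0]
force: [1.2, -0.2, 0.0]
finger_gap: 0.717
```

>>> play_rows(
  increments=[
    [[-0.012,0.011,0],[0,0,0],0.72],
    [[-0.012,0.011,0.015],[0,0,0],0.72],
    [[-0.012,0.011,0.03],[0,0,0],0.72],
    [[-0.012,0.011,0.03],[0,0,0],0.72],
    [[-0.012,0.011,0.03],[0,0,0],0.72],
  ],
)

```text
t: 15.15
tcp_pos: [0.598, -0.1832, 0.0469]
tool_rot: [0.866, 0.501, -0.001, -0.002]
force: [-0.1, -0.6, 0.1]
finger_gap: 0.721
```

```bash
python3 go.py .6029 -.1845 .006 60;  python3 - <<'E'
from h import *
o=[]
for n in ("top","side"):
    p,d=manip.snapshot(n); cm=manip.camera_model(n); u,v=proj(cm,[.6029,-.1845,.03]).astype(int)
    o.append(cv2.resize(p[v-30:v+30,u-40:u+40],(400,300),interpolation=2)[:,:,::-1])
cv2.imwrite(f"pics/dsc1.png",np.hstack(o))
E
```

```text
t 15.2 pos [ 0.598  -0.1832  0.0469] yaw 60.1 tilt 0.0043 F [-0.1 -0.6  0.1] gap 0.721 q6 0.05
shift [0.0013 0.0051 0.0408] turn z 0.0018
```

View pics/dsc1.png

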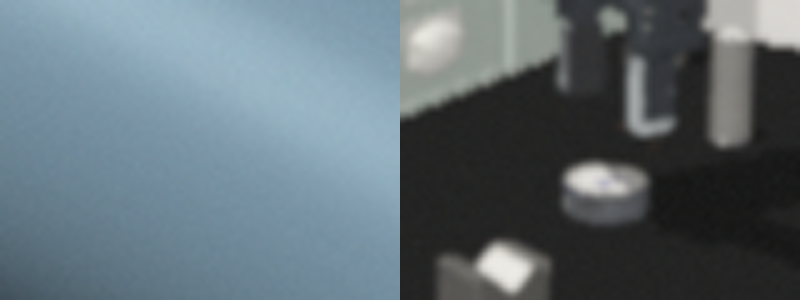

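>>> play_rows(
  increments=[
    [[0.001,0.004,0.005],[0,0,0],0.72],
    [[0.001,0.004,0.015],[0,0,0],0.72],
    [[0.001,0.004,0.025],[0,0,0],0.72],
    [[0.001,0.004,0.035],[0,0,0],0.72],
    [[0.001,0.004,0.041],[0,0,0],0.72],
    [[0.001,0.004,0.041],[0,0,0],0.72],
    [[0.001,0.004,0.041],[0,0,0],0.72],
  ],
)

```text
t: 15.95
tcp_pos: [0.6033, -0.187, 0.007]
tool_rot: [0.866, 0.5, -0.0, -0.0]
force: [-0.3, -0.8, -0.0]
finger_gap: 0.72
```

```bash
python3 go.py .6029 -.1845 .006 60
```

```text
t 15.9 pos [ 0.6033 -0.187   0.007 ] yaw 60.0 tilt 0.0005 F [-0.3 -0.8 -0. ] gap 0.720 q6 0.05
shift [ 0.002  -0.0016  0.001 ] turn z -0.0006
```

>>> play_rows(
  increments=[
    [[0,0,0],[0,0,0],0.4],
    [[0,0,0],[0,0,0],0.4],
    [[0,0,0],[0,0,0],0.4],
    [[0,0,0],[0,0,0],0.4],
    [[0,0,0],[0,0,0],0.4],
  ],
  force=40,
)

```text
t: 16.45
tcp_pos: [0.6037, -0.1871, 0.0081]
tool_rot: [0.866, 0.5, 0.0, 0.0]
force: [-1.3, 0.5, 6.1]
finger_gap: 0.463
```

>>> play_rows(
  increments=[
    [[0,0,-0.02],[0,0,0],0.4],
    [[0,0,-0.05],[0,0,0],0.4],
    [[0,0,-0.08],[0,0,0],0.4],
    [[0,0,-0.08],[0,0,0],0.4],
    [[0,0,-0.08],[0,0,0],0.4],
  ],
)

```text
t: 16.95
tcp_pos: [0.6033, -0.1869, 0.0872]
tool_rot: [0.866, 0.5, 0.0, 0.0]
force: [-0.7, 0.5, -2.5]
finger_gap: 0.467
```

```bash
python3 go.py .5736 .0999 .085 60;  python3 - <<'E'
from h import *
p,d=manip.snapshot("side"); cm=manip.camera_model("side"); u,v=proj(cm,[.6029,-.1845,.08]).astype(int)
cv2.imwrite(f"pics/dsc2.png",cv2.resize(p[v-30:v+30,u-40:u+40],(400,300),interpolation=2)[:,:,::-1])
E
```

```text
t 16.9 pos [ 0.6033 -0.1869  0.0872] yaw 60.0 tilt 0.0004 F [-0.7  0.5 -2.5] gap 0.467 q6 0.05
shift [ 0.2334 -0.1692  0.0021] turn z -0.0004
```

View pics/dsc2.png

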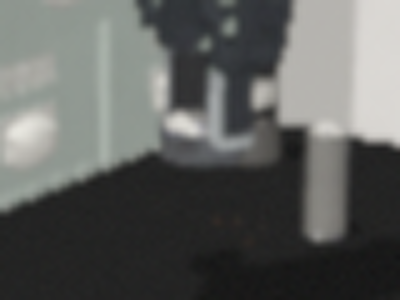

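The disc is held level. I move to the dish.

>>> play_rows(
  increments=[
    [[0.03,-0.022,0.002],[0,0,0],0.4],
    [[0.065,-0.047,0.002],[0,0,0],0.4],
    [[0.1,-0.073,0.002],[0,0,0],0.4],
    [[0.136,-0.098,0.002],[0,0,0],0.4],
    [[0.17,-0.123,0.002],[0,0,0],0.4],
    [[0.205,-0.149,0.002],[0,0,0],0.4],
    [[0.228,-0.165,0.002],[0,0,0],0.4],
    [[0.2335,-0.169,0.002],[0,0,0],0.4],
    [[0.2335,-0.169,0.002],[0,0,0],0.4],
    [[0.2335,-0.169,0.002],[0,0,0],0.4],
  ],
)

```text
t: 18.0
tcp_pos: [0.5736, 0.0989, 0.0843]
tool_rot: [0.866, 0.5, -0.001, -0.0]
force: [0.6, 0.6, -2.3]
finger_gap: 0.459
```

>>> play_rows(
  increments=[
    [[0,0,0.02],[0,0,0],0.4],
    [[0,0,0.045],[0,0,0],0.4],
    [[0,0,0.06],[0,0,0],0.4],
    [[0,0,0.06],[0,0,0],0.4],
    [[0,0,0.06],[0,0,0],0.4],
  ],
)

```text
t: 18.5
tcp_pos: [0.5742, 0.0989, 0.0251]
tool_rot: [0.866, 0.499, -0.0, -0.0]
force: [0.7, -0.5, -2.2]
finger_gap: 0.461
```

```bash
python3 go.py .5736 .0999 .0105 60;  python3 - <<'E'
from h import *
o=[]
for n in ("top","side"):
    p,d=manip.snapshot(n); cm=manip.camera_model(n); u,v=proj(cm,[.5746,.1016,.01]).astype(int)
    o.append(cv2.resize(p[v-30:v+30,u-40:u+40],(400,300),interpolation=2)[:,:,::-1])
cv2.imwrite(f"pics/dsc3.png",np.hstack(o))
E
```

```text
t 18.5 pos [0.5742 0.0989 0.0251] yaw 59.9 tilt 0.0004 F [ 0.7 -0.5 -2.2] gap 0.461 q6 0.50
shift [ 0.0006 -0.001   0.0146] turn z -0.0017
```

View pics/dsc3.png

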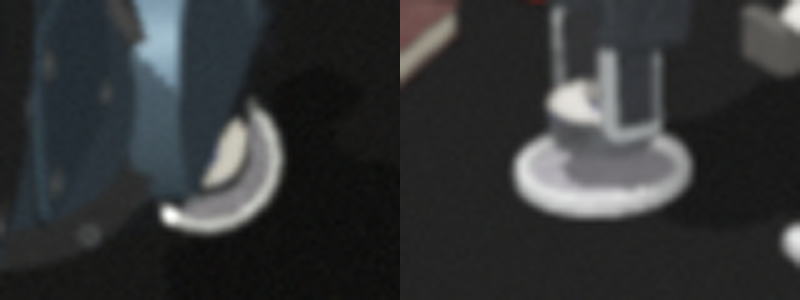

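>>> play_rows(
  increments=[
    [[0.001,-0.001,0.004],[0,0,0],0.4],
    [[0.001,-0.001,0.008],[0,0,0],0.4],
    [[0.001,-0.001,0.011],[0,0,0],0.4],
    [[0.001,-0.001,0.013],[0,0,0],0.4],
    [[0.001,-0.001,0.014],[0,0,0],0.4],
    [[0.001,-0.001,0.015],[0,0,0],0.4],
    [[0.001,-0.001,0.015],[0,0,0],0.4],
  ],
)

```text
t: 19.3
tcp_pos: [0.5734, 0.1012, 0.0111]
tool_rot: [0.866, 0.5, -0.0, -0.0]
force: [-1.4, 0.7, 4.2]
finger_gap: 0.462
```

```bash
python3 go.py .5736 .0999 .0105 60
```

```text
t 19.3 pos [0.5734 0.1012 0.0111] yaw 60.0 tilt 0.0002 F [-1.4  0.7  4.2] gap 0.462 q6 0.51
shift [-0.001   0.0008  0.0006] turn z -0.0002
```

Floor contact (4.2 N) at the expected height. I release, lift and head for the rod.

>>> play_rows(
  increments=[
    [[0,0,0],[0,0,0],0.52],
    [[0,0,0],[0,0,0],0.6],
    [[0,0,0],[0,0,0],0.6],
    [[0,0,-0.03],[0,0,0],0.6],
    [[0,0,-0.07],[0,0,0],0.6],
    [[0,0,-0.11],[0,0,0],0.6],
    [[0,0,-0.11],[0,0,0],0.6],
    [[0,0,-0.11],[0,0,0],0.6],
  ],
)

```text
t: 20.1
tcp_pos: [0.5742, 0.1011, 0.1214]
tool_rot: [0.866, 0.5, 0.001, 0.001]
force: [-0.3, -0.2, -0.8]
finger_gap: 0.601
```

```bash
python3 go.py .6042 -.3202 .11 60;  python3 - <<'E'
from h import *
o=[]
for n in ("top","side"):
    p,d=manip.snapshot(n); cm=manip.camera_model(n); u,v=proj(cm,[.5746,.1016,.01]).astype(int)
    o.append(cv2.resize(p[v-30:v+30,u-40:u+40],(400,300),interpolation=2)[:,:,::-1])
cv2.imwrite(f"pics/dsc4.png",np.hstack(o))
E
```

```text
t 20.1 pos [0.5742 0.1011 0.1214] yaw 60.0 tilt 0.0026 F [-0.3 -0.2 -0.8] gap 0.601 q6 0.51
shift [-0.3498  0.2367  0.0115] turn z -0.0004
```

View pics/dsc4.png

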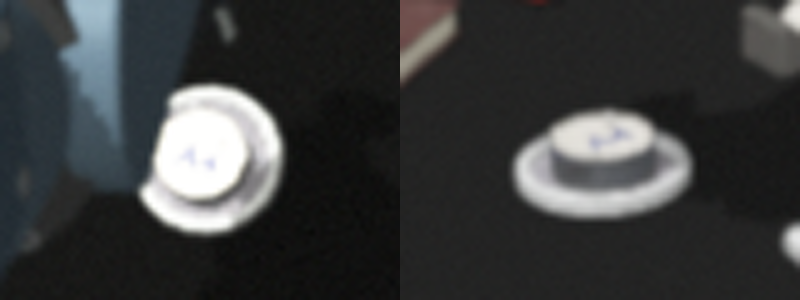

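The disc is inside the dish. On to the rod.

>>> play_rows(
  increments=[
    [[-0.032,0.022,0.0],[0,0,0],0.6],
    [[-0.072,0.049,0.0],[0,0,0],0.6],
    [[-0.112,0.076,0.0],[0,0,0],0.6],
    [[-0.152,0.103,0.0],[0,0,0],0.6],
    [[-0.192,0.13,0.0],[0,0,0],0.6],
    [[-0.232,0.157,0.0],[0,0,0],0.6],
    [[-0.272,0.184,0.0],[0,0,0],0.6],
    [[-0.31,0.21,0.005],[0,0,0],0.6],
    [[-0.34,0.23,0.01],[0,0,0],0.6],
    [[-0.35,0.237,0.01],[0,0,0],0.6],
  ],
)

```text
t: 21.2
tcp_pos: [0.6023, -0.3243, 0.1072]
tool_rot: [0.867, 0.498, -0.001, -0.001]
force: [0.0, -1.0, -0.9]
finger_gap: 0.597
```

>>> play_rows(
  increments=[
    [[0,0,0],[0,0,0],0.6],
    [[0,0,0.01],[0,0,0],0.6],
    [[0,0,0.015],[0,0,0],0.6],
    [[0,0,0.015],[0,0,0],0.6],
    [[0,0,0.015],[0,0,0],0.6],
    [[0,0,0.015],[0,0,0],0.6],
  ],
)

```text
t: 21.8
tcp_pos: [0.604, -0.3198, 0.0957]
tool_rot: [0.866, 0.5, 0.0, 0.0]
force: [-0.3, 0.5, -0.0]
finger_gap: 0.598
```

```bash
python3 go.py .6042 -.3202 .03 60;  python3 - <<'E'
from h import *
o=[]
for n in ("top","side"):
    p,d=manip.snapshot(n); cm=manip.camera_model(n); u,v=proj(cm,[.6042,-.32,.06]).astype(int)
    o.append(cv2.resize(p[v-30:v+30,u-40:u+40],(400,300),interpolation=2)[:,:,::-1])
    if n=="side":
        m=(d>0); print(d[v-3:v+15:3,u].round(3), d[v+3:v+4,u-8:u+9].round(3))
        us,vs=np.meshgrid(np.arange(u-7,u+8),np.arange(v+1,v+18)); P=deproj(cm,us.ravel(),vs.ravel(),d[vs,us].ravel())
        k=(P[:,2]>.008)&(P[:,2]<.055)&(np.hypot(P[:,0]-.604,P[:,1]+.32)<.03); print(P[k].mean(0), P[k].min(0),P[k].max(0),k.sum())
        from scipy.optimize import least_squares
        r=least_squares(lambda c:np.hypot(P[k][:,0]-c[0],P[k][:,1]-c[1])-.011,[.604,-.32],loss="soft_l1",f_scale=.001); print("rod axis fit",r.x)
cv2.imwrite(f"pics/rod1.png",np.hstack(o))
E
```

```text
t 21.8 pos [ 0.604  -0.3198  0.0957] yaw 60.0 tilt 0.0005 F [-0.3  0.5 -0. ] gap 0.598 q6 -0.13
shift [-0.0003  0.0003  0.0657] turn z 0.0007
[2.137 1.274 1.264 1.267 1.267 1.272] [[1.469 1.464 1.464 1.461 1.46  1.266 1.264 1.261 1.264 1.263 1.264 1.261
  1.266 1.467 1.464 1.47  1.47 ]]
[ 0.6004724  -0.31327062  0.03436511] [ 0.59144871 -0.32617125  0.01413904] [ 0.61482648 -0.30562393  0.05480746] 113
rod axis fit [ 0.60415532 -0.32071062]
```

View pics/rod1.png

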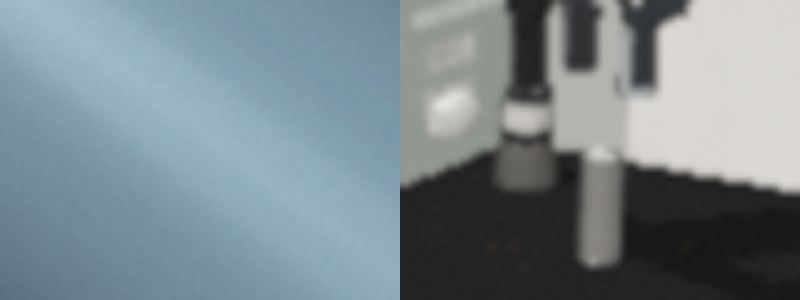

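Both views put the rod axis at (0.604, -0.320), and the fingers straddle it. I descend.

>>> play_rows(
  increments=[
    [[0,0.0005,0.015],[0,0,0],0.6],
    [[0,0.0005,0.03],[0,0,0],0.6],
    [[0,0.0005,0.045],[0,0,0],0.6],
    [[0,0.0005,0.058],[0,0,0],0.6],
    [[0,0.0005,0.066],[0,0,0],0.6],
    [[0,0.0005,0.066],[0,0,0],0.6],
    [[0,0.0005,0.066],[0,0,0],0.6],
  ],
)

```text
t: 22.6
tcp_pos: [0.6042, -0.3208, 0.0291]
tool_rot: [0.866, 0.5, -0.0, -0.0]
force: [0.0, 0.4, 0.5]
finger_gap: 0.598
```

>>> play_rows(
  increments=[
    [[0,0,0],[0,0,0],0.4],
    [[0,0,0],[0,0,0],0.3],
    [[0,0,0],[0,0,0],0.17],
    [[0,0,0],[0,0,0],0.17],
    [[0,0,0],[0,0,0],0.17],
    [[0,0,0],[0,0,0],0.17],
    [[0,0,0],[0,0,0],0.17],
  ],
  force=40,
)

```text
t: 23.3
tcp_pos: [0.6046, -0.3211, 0.0302]
tool_rot: [0.866, 0.5, 0.0, 0.001]
force: [-0.3, -0.4, 5.7]
finger_gap: 0.244
```

>>> play_rows(
  increments=[
    [[0,0,-0.02],[0,0,0],0.17],
    [[0,0,-0.05],[0,0,0],0.17],
    [[0,0,-0.08],[0,0,0],0.17],
    [[0,0,-0.08],[0,0,0],0.17],
    [[0,0,-0.08],[0,0,0],0.17],
  ],
)

```text
t: 23.8
tcp_pos: [0.6038, -0.3205, 0.109]
tool_rot: [0.866, 0.5, -0.0, -0.0]
force: [-0.9, -0.0, -2.0]
finger_gap: 0.249
```

```bash
python3 go.py .6175 .2707 .115 60;  python3 - <<'E'
from h import *
from scipy.optimize import least_squares
cm=manip.camera_model("side");p,d=manip.snapshot("side"); u,v=proj(cm,[.6042,-.32,.12]).astype(int)
cv2.imwrite(f"pics/rod2.png",cv2.resize(p[v-30:v+60,u-60:u+60],(400,300),interpolation=2)[:,:,::-1])
# pot axis: rim circle in top picture (first shot), plus depth of outer wall in side
d=np.load("side0_d.npy"); us,vs=np.meshgrid(np.arange(140,182),np.arange(275,312)); P=deproj(cm,us.ravel(),vs.ravel(),d[vs,us].ravel())
k=(P[:,2]>.004)&(P[:,2]<.022)&(np.hypot(P[:,0]-.618,P[:,1]-.272)<.028)&(np.hypot(P[:,0]-.618,P[:,1]-.272)>.0215)
r=least_squares(lambda c:np.hypot(P[k][:,0]-c[0],P[k][:,1]-c[1])-.024,[.618,.271],loss="soft_l1",f_scale=.001); print("pot axis side",r.x,k.sum())
from rect import rectify
t=cv2.imread("pics/top0.png")[:,:,::-1].copy(); im=rectify(t,manip.camera_model("top"),(.618,.271),.025,half=.04,s=.0002)
g=cv2.GaussianBlur(cv2.cvtColor(im,cv2.COLOR_RGB2GRAY),(0,0),3)
c=cv2.HoughCircles(g,cv2.HOUGH_GRADIENT,1,200,param1=60,param2=15,minRadius=105,maxRadius=135); print(c)
for (a,b,_) in c[0][:2]: print("pot axis top",.618+.04-b*.0002,.271+.04-a*.0002)
E
```

```text
t 23.8 pos [ 0.6038 -0.3205  0.109 ] yaw 60.0 tilt 0.0004 F [-0.9 -0.  -2. ] gap 0.249 q6 -0.13
shift [ 0.5188 -0.2839 -0.0059] turn z -0.0004
pot axis side [0.61881358 0.27156123] 283
[[[195.5 194.5 126.3]]]
pot axis top 0.6191 0.2719
```

View pics/rod2.png

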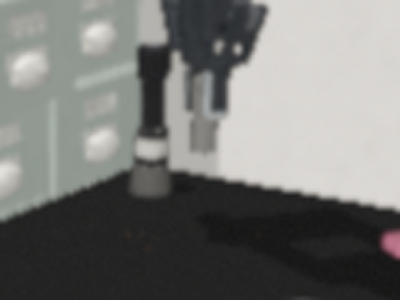

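>>> play_rows(
  increments=[
    [[0.03,-0.016,0],[0,0,0],0.17],
    [[0.07,-0.038,0],[0,0,0],0.17],
    [[0.11,-0.06,0],[0,0,0],0.17],
    [[0.15,-0.082,0],[0,0,0],0.17],
    [[0.19,-0.104,0],[0,0,0],0.17],
    [[0.23,-0.125,0],[0,0,0],0.17],
    [[0.27,-0.147,0],[0,0,0],0.17],
    [[0.31,-0.169,0],[0,0,0],0.17],
    [[0.35,-0.19,0],[0,0,0],0.17],
    [[0.39,-0.212,0],[0,0,0],0.17],
  ],
)

```text
t: 24.85
tcp_pos: [0.6139, 0.1247, 0.1069]
tool_rot: [0.866, 0.5, -0.002, -0.001]
force: [1.5, -0.0, -1.7]
finger_gap: 0.244
```

>>> play_rows(
  increments=[
    [[0.035,-0.019,0],[0,0,0],0.17],
    [[0.07,-0.038,0],[0,0,0],0.17],
    [[0.1,-0.055,0],[0,0,0],0.17],
    [[0.12,-0.065,0],[0,0,0],0.17],
    [[0.13,-0.071,0],[0,0,0],0.17],
    [[0.13,-0.071,0],[0,0,0],0.17],
    [[0.13,-0.071,0],[0,0,0],0.17],
    [[0.13,-0.071,0],[0,0,0],0.17],
  ],
)

```text
t: 25.65
tcp_pos: [0.6191, 0.2694, 0.1088]
tool_rot: [0.867, 0.499, -0.001, 0.0]
force: [-0.2, -0.5, -1.5]
finger_gap: 0.244
```

```bash
python3 go.py .619 .2717 .07 60;  python3 - <<'E'
from h import *
o=[]
for n in ("top","side"):
    p,d=manip.snapshot(n); cm=manip.camera_model(n); u,v=proj(cm,[.619,.2717,.05]).astype(int)
    o.append(cv2.resize(p[v-45:v+45,u-60:u+60],(400,300),interpolation=2)[:,:,::-1])
cv2.imwrite(f"pics/rod3.png",np.hstack(o))
E
```

```text
t 25.6 pos [0.6191 0.2694 0.1088] yaw 59.9 tilt 0.0016 F [-0.2 -0.5 -1.5] gap 0.244 q6 0.77
shift [ 0.002  -0.0012  0.0388] turn z -0.0020
```

View pics/rod3.png

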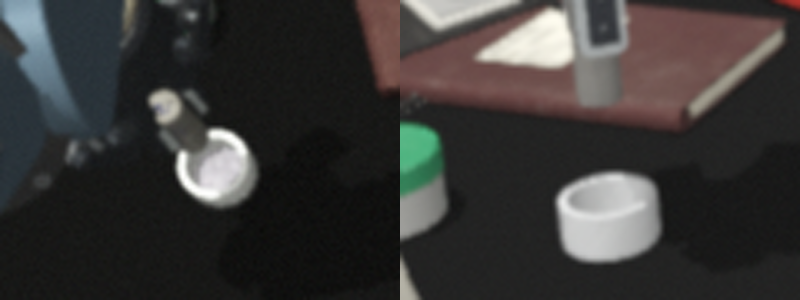

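>>> play_rows(
  increments=[
    [[0.002,-0.001,0.015],[0,0,0],0.17],
    [[0.002,-0.001,0.03],[0,0,0],0.17],
    [[0.002,-0.001,0.039],[0,0,0],0.17],
    [[0.002,-0.001,0.039],[0,0,0],0.17],
    [[0.002,-0.001,0.039],[0,0,0],0.17],
    [[0.002,-0.001,0.039],[0,0,0],0.17],
  ],
)

```text
t: 26.35
tcp_pos: [0.6198, 0.2735, 0.0706]
tool_rot: [0.866, 0.5, 0.0, 0.0]
force: [0.6, 0.2, -1.2]
finger_gap: 0.242
```

```bash
python3 go.py .619 .2717 .034 60;  python3 - <<'E'
from h import *
from scipy.optimize import least_squares
o=[]
for n in ("top","side"):
    p,d=manip.snapshot(n); cm=manip.camera_model(n); u,v=proj(cm,[.619,.2717,.05]).astype(int)
    o.append(cv2.resize(p[v-45:v+45,u-60:u+60],(400,300),interpolation=2)[:,:,::-1])
us,vs=np.meshgrid(np.arange(u-25,u+25),np.arange(v-10,v+30)); P=deproj(cm,us.ravel(),vs.ravel(),d[vs,us].ravel())
k=(P[:,2]>.042)&(P[:,2]<.066)&(np.hypot(P[:,0]-.619,P[:,1]-.272)<.02)
r=least_squares(lambda c:np.hypot(P[k][:,0]-c[0],P[k][:,1]-c[1])-.011,[.619,.271],loss="soft_l1",f_scale=.001); print("rod axis",r.x,k.sum())
cv2.imwrite(f"pics/rod4.png",np.hstack(o))
E
```

```text
t 26.4 pos [0.6198 0.2735 0.0706] yaw 60.0 tilt 0.0009 F [ 0.6  0.2 -1.2] gap 0.242 q6 0.77
shift [-0.002   0.0002  0.0366] turn z -0.0003
rod axis [0.61949095 0.27381551] 178
```

View pics/rod4.png

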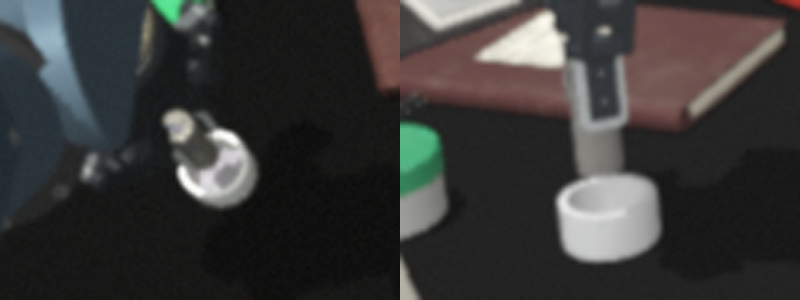

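>>> play_rows(
  increments=[
    [[-0.002,0.0005,0.005],[0,0,0],0.17],
    [[-0.002,0.0005,0.012],[0,0,0],0.17],
    [[-0.002,0.0005,0.02],[0,0,0],0.17],
    [[-0.002,0.0005,0.027],[0,0,0],0.17],
    [[-0.002,0.0005,0.032],[0,0,0],0.17],
    [[-0.002,0.0005,0.035],[0,0,0],0.17],
    [[-0.002,0.0005,0.0365],[0,0,0],0.17],
    [[-0.002,0.0005,0.0375],[0,0,0],0.17],
    [[-0.002,0.0005,0.0375],[0,0,0],0.17],
  ],
)

```text
t: 27.35
tcp_pos: [0.6187, 0.2714, 0.0333]
tool_rot: [0.866, 0.5, 0.0, -0.0]
force: [-1.5, -0.5, 0.7]
finger_gap: 0.243
```

```bash
python3 go.py .619 .2717 .0332 60;  python3 - <<'E'
from h import *
from scipy.optimize import least_squares
o=[]
for n in ("top","side"):
    p,d=manip.snapshot(n); cm=manip.camera_model(n); u,v=proj(cm,[.619,.2717,.05]).astype(int)
    o.append(cv2.resize(p[v-45:v+45,u-60:u+60],(400,300),interpolation=2)[:,:,::-1])
cv2.imwrite(f"pics/rod5.png",np.hstack(o))
E
```

```text
t 27.4 pos [0.6187 0.2714 0.0333] yaw 60.0 tilt 0.0000 F [-1.5 -0.5  0.7] gap 0.243 q6 0.77
shift [0.0004 0.0001 0.0001] turn z -0.0004
```

View pics/rod5.png

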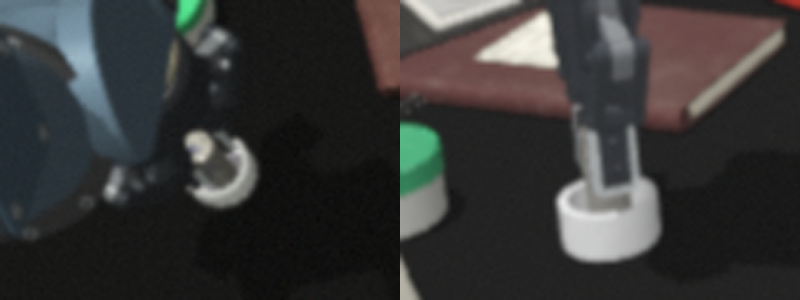

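The rod is inside the rim and touching the floor. I ease down 0.5 mm and open gently.

>>> play_rows(
  increments=[
    [[0,0,0.0005],[0,0,0],0.17],
    [[0,0,0.0005],[0,0,0],0.27],
    [[0,0,0.0005],[0,0,0],0.33],
    [[0,0,0.0005],[0,0,0],0.4],
    [[0,0,0.0005],[0,0,0],0.48],
    [[0,0,0.0005],[0,0,0],0.48],
  ],
)

```text
t: 28.05
tcp_pos: [0.6189, 0.2713, 0.0322]
tool_rot: [0.866, 0.5, 0.0, 0.0]
force: [-0.2, -0.2, 0.9]
finger_gap: 0.483
```

>>> play_rows(
  increments=[
    [[0,0,-0.01],[0,0,0],0.48],
    [[0,0,-0.03],[0,0,0],0.48],
    [[0,0,-0.06],[0,0,0],0.48],
    [[0,0,-0.1],[0,0,0],0.48],
    [[0,0,-0.14],[0,0,0],0.48],
    [[0,0,-0.16],[0,0,0],0.48],
    [[0,0,-0.16],[0,0,0],0.48],
  ],
)

```text
t: 28.75
tcp_pos: [0.6214, 0.2721, 0.1978]
tool_rot: [0.866, 0.5, 0.005, 0.001]
force: [1.2, -0.3, 0.9]
finger_gap: 0.48
```

```bash
python3 go.py .40 -.40 .2 60
```

```text
t 28.8 pos [0.6214 0.2721 0.1978] yaw 60.0 tilt 0.0100 F [ 1.2 -0.3  0.9] gap 0.480 q6 0.77
shift [-0.6928  0.1445 -0.0061] turn z -0.0002
```

>>> play_rows(
  increments=[
    [[-0.04,0.008,0],[0,0,0],0.48],
    [[-0.09,0.018,0],[0,0,0],0.48],
    [[-0.14,0.029,0],[0,0,0],0.48],
    [[-0.19,0.039,0],[0,0,0],0.48],
    [[-0.24,0.05,0],[0,0,0],0.48],
    [[-0.29,0.06,0],[0,0,0],0.48],
    [[-0.34,0.07,0],[0,0,0],0.48],
    [[-0.39,0.081,0],[0,0,0],0.48],
    [[-0.44,0.091,0],[0,0,0],0.48],
    [[-0.49,0.101,0],[0,0,0],0.48],
  ],
)

```text
t: 29.75
tcp_pos: [0.4626, -0.1957, 0.1916]
tool_rot: [0.866, 0.5, -0.0, -0.001]
force: [0.8, 0.2, -0.0]
finger_gap: 0.482
```

>>> play_rows(
  increments=[
    [[-0.05,0.01,0],[0,0,0],0.48],
    [[-0.1,0.02,0],[0,0,0],0.48],
    [[-0.15,0.03,0],[0,0,0],0.48],
    [[-0.2,0.04,0],[0,0,0],0.48],
    [[-0.2,0.04,0],[0,0,0],0.48],
    [[-0.2,0.04,0],[0,0,0],0.48],
    [[-0.2,0.04,0],[0,0,0],0.48],
  ],
)

```text
t: 30.45
tcp_pos: [0.3983, -0.3857, 0.1914]
tool_rot: [0.866, 0.5, 0.0, -0.002]
force: [-0.0, -0.0, -0.5]
finger_gap: 0.48
```

```bash
python3 go.py .40 -.40 .2 60; python3 - <<'E'
from h import *
from rect import rectify
o=[]
for n in ("top","side"):
    p,d=manip.snapshot(n); np.save(n+"9.npy",d); cv2.imwrite(f"pics/{n}9.png",p[:,:,::-1])
    o.append(p[::1])
cv2.imwrite("pics/end.png",cv2.resize(np.hstack(o),(800,300))[:,:,::-1])
cm=manip.camera_model("top"); p=o[0]; d=np.load("top9.npy"); tiles=[]
for k,(x,y,zt,zr,r) in dict(disc=(.5746,.1016,.019,.007,.021),block=(.4369,.2767,.015,.007,.02),bar=(.4365,.0903,.015,.007,.012),rod=(.619,.2717,.063,.025,.011),refb=(.4435,-.183,.01,.01,.02),anvil=(.5786,-.0466,.022,.022,.01)).items():
    u,v=proj(cm,[x,y,zt]).astype(int); us,vs=np.meshgrid(np.arange(u-25,u+26),np.arange(v-25,v+26)); P=deproj(cm,us.ravel(),vs.ravel(),d[vs,us].ravel())
    q=P[(P[:,2]>zt-.0055)&(np.hypot(P[:,0]-x,P[:,1]-y)<.05)]
    A=np.c_[q[:,:2]-q[:,:2].mean(0),np.ones(len(q))]; c=np.linalg.lstsq(A,q[:,2],rcond=None)[0]
    print(k,"n",len(q),"centre err mm",((q[:,:2].mean(0)-[x,y])*1e3).round(1),"top z mean %.4f"%q[:,2].mean(),"tilt %.3f"%np.hypot(*c[:2]))
    tiles.append(cv2.resize(rectify(p,cm,(x,y),zt),(260,260)))
cv2.imwrite("pics/endt.png",np.vstack([np.hstack(tiles[:3]),np.hstack(tiles[3:])])[:,:,::-1])
E
```

```text
t 30.4 pos [ 0.3983 -0.3857  0.1914] yaw 60.0 tilt 0.0033 F [-0.  -0.  -0.5] gap 0.480 q6 -0.45
shift [-0.0115  0.0086 -0.0086] turn z -0.0001
disc n 257 centre err mm [-0.7  1.2] top z mean 0.0185 tilt 0.009
block n 330 centre err mm [-0.3  0.7] top z mean 0.0142 tilt 0.013
bar n 283 centre err mm [-0.5 -0.8] top z mean 0.0142 tilt 0.003
rod n 82 centre err mm [-0.1 -0.3] top z mean 0.0622 tilt 0.016
refb n 0 centre err mm [nan nan] top z mean nan tilt 0.000
anvil n 110 centre err mm [5.2 6.6] top z mean 0.0204 tilt 0.059<stdin>:12: RuntimeWarning: Mean of empty slice.
  ret = um.true_divide(
<stdin>:13: RuntimeWarning: Mean of empty slice.
  ret = ret.dtype.type(ret / rcount)
```

View pics/end.png

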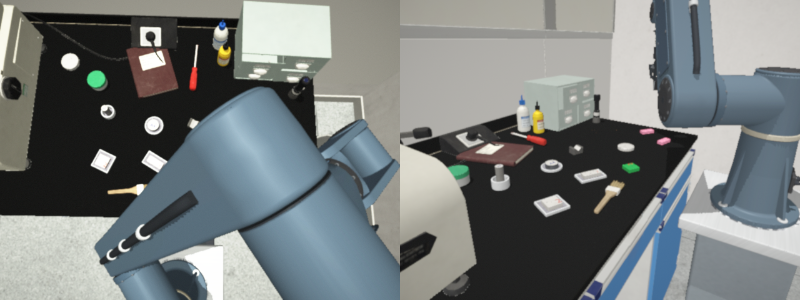

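View pics/endt.png

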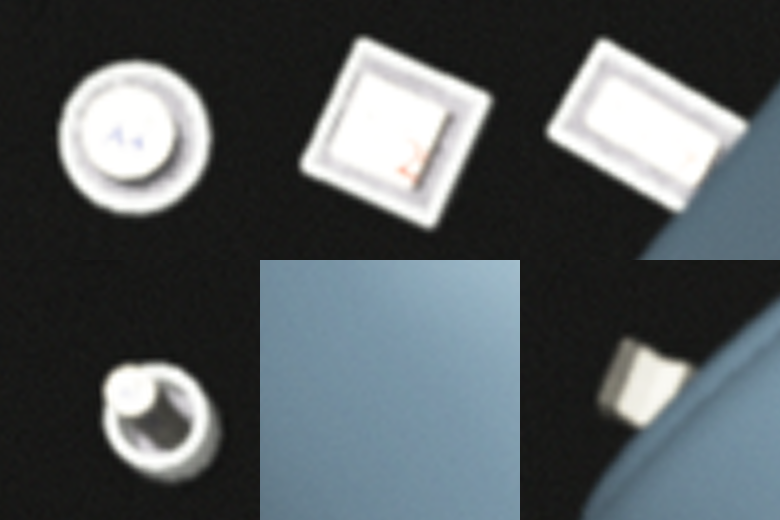

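All four pieces sit in their holders, within about 1.5 mm of centre, at the right heights and level. The arm hides the reference block and part of the anvil from the top camera, so I compare the side view with the start.

```bash
python3 - <<'E'
from h import *
a=cv2.imread("pics/side0.png",0).astype(int); b=cv2.imread("pics/side9.png",0).astype(int); cm=manip.camera_model("side")
for k,X in dict(refb=(.4435,-.183,.01),anvil=(.5786,-.0466,.012)).items():
    u,v=proj(cm,X).astype(int); A=a[v-14:v+15,u-20:u+21].astype(np.float32);B=b[v-14:v+15,u-20:u+21].astype(np.float32)
    print(k,"mean abs diff",abs(A-B).mean(),"shift px",cv2.phaseCorrelate(A,B))
s=manip.sense(); print(s["t"],abs(s["qd"]).max(),s["tcp_pos"])
manip.sign_off()
E
```

```text
refb mean abs diff 1.5769554 shift px ((0.6650621548528868, -0.06249180579597713), 0.969063909318712)
anvil mean abs diff 1.2926829 shift px ((0.5827450382553216, -0.14234782469121932), 0.9868663356922291)
30.55 0.006473845046417885 [ 0.39893211 -0.38542463  0.19191046]
the job is handed in; nothing more can be done
```

All four test pieces are in their holders, and I handed the job in at 30.6 s of the 93 s allowed. The order was bar into the oblong tray, square block into the square tray, disc into the round dish, then the rod upright in the deep pot. Each piece was lowered until it touched the floor and then released.

**Last checks (top camera, depth):**

| Piece | Centre off target | Top height | Expected top height |
|---|---|---|---|
| Disc | about 1.4 mm | 18.5 mm | 19 mm |
| Square block | about 0.8 mm | 14.2 mm | 15 mm |
| Bar | about 0.9 mm | 14.2 mm | 15 mm |
| Rod | about 0.3 mm | 62.2 mm | 63 mm |

All four came out level, with measured tilts of 0.016 rad or less. The arm was clear of the work, about 0.19 m above the table and practically at rest.

**Bystanders:** in the side view the reference block and the V anvil moved by less than 1 pixel (0.6–0.7 px). I put that down to noise, as both shifted by nearly the same amount.

**A check that failed:** the final top view could not show the reference block, because the arm covered it. The arm also covered part of the anvil, so the 5–7 mm offset I read for it there is not reliable. For both I relied on the side view. I never reached for the pink and green look-alikes, but I made no separate end check of their positions.

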